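# Set up the spindle stand

## Robot

A 7-joint arm with a two-finger parallel gripper is mounted at the origin on the work surface; the furniture and walls round the work are solid. World frame = base frame: x ahead of the robot, y to its left, z up, the work surface at z = 0. Lengths are in mm, angles in rad, forces in N, time in s.
With the tool pointing down it reaches from about 400 to 900 mm from the base axis. Payload 5.6 kg.
Tool frame: the origin (TCP) lies on the mounting face of the last link; the fingertips stand 190 mm ahead of it and the grasp point (between the pads) lies 171 mm ahead of it (manip.tcp_to_grasp is the z of the grasp point in the tool frame, in mm); z points along the fingers, y is the line along which they close (so a half turn about z gives the same grasp; the last joint's range is limited). The gripper opens to 92 mm and grips with 3 to 60 N. Pads are 20 mm wide; open, the fingers measure 128 mm over their backs; the gripper's body (75 mm by 189 mm) begins 69 mm behind the grasp point.
Start: joints at [1.132, 0.468, -0.012, 1.603, 0.006, 1.071, -0.056], TCP at [250.57, -599.764, 404.692] pointing down, gripper open.
Joint ranges: [-2.53, 2.53], [-0.31, 2.02], [-1.57, 1.55], [0.28, 2.44], [-1.29, 4.43], [0.15, 1.84], [-2.92, 2.92]. Speed limits (rad/s): [2.57, 2.57, 3.14, 3.14, 3.14, 3.14, 3.14].

## Interface

Orientations are given as a rotation vector (axis times angle).
In Python, from plant import manip gives the robot as it stands.
- The arm moves only by the tool servo_tool, never from a script. Its argument "rows" is a list of rows, each an object of numbers: "tx", "ty", "tz": the shift along the world's x, y, z in m; "rx", "ry", "rz": the turn, a rotation vector about the world's x, y, z in degrees; "gripper": the closure in counts, from 0 (fully open) to 255 (shut). In form: [{"tx": .., "ty": .., "tz": .., "rx": .., "ry": .., "rz": .., "gripper": ..}, ...]. A call has 1 to 20 rows; each row is the pose to reach, as a shift and turn from the pose commanded when the call began; what a row does not reach only later rows make up. A row lasts 1/8 s, in which the tool goes at most 62.5 mm and 10.7 degrees, less where a joint would pass 70% of its speed; a pose out of reach is approached as far as the arm can. A call with a gripper value outside its range is refused whole. The fingers move at their own pace and stop on an object; "force" is the grip in N (left out, the last holds). Time passes only in rows, so rows that repeat a pose let the fingers close. It gives the time, the measured TCP pose, the force, the opening and the grip force at its end, in the units of the state.
- manip.read_state(): the state, without advancing time (a new reading comes with each control period).
- manip.capture(name): name is "scene" or "top" or "wrist"; returns a dict with "img" (400x640x3 uint8, red, green, blue), "depth" (400x640 float32, mm along the optical axis (not along the pixel's ray), 0 where there is no reading), "fx", "fy", "cx", "cy" (pixels), "rvec" (rotation vector, rad) and "tvec" (3), from world to camera coordinates, as OpenCV has them. Camera axes: x right, y down, z forward; pixel columns grow to the right and rows downward; lengths in mm; the calibration is good to about 2 mm. The wrist camera is an equidistant fisheye: a pixel r from the principal point sees the ray r / f radians off the axis. A picture is of the moment at which its call begins.
- manip.finish_job(): hands the job in; it is judged then, once.
The state is a dict: "clock": time; "q": joint angles; "joint_vel": joint speeds; "joint_torque": joint torques, N m; "position": TCP position; "tool_rot": TCP orientation; "contact_force": force on the tool from outside, world axes, zero at the start; "moment": the same for the moment, N m; "opening": opening from 0.0 (shut) to 1.0 (fully open); "grip_force": force on a finger pad.
Only numpy, scipy, OpenCV 4.12 (cv2) and the standard library are available. Lean on these libraries where they do the work, as an engineer would, in place of code of your own. Each camera call takes 0.05 s, during which the arm holds its last target. There are 200 camera calls.

## Task

Set up the spindle stand on the rubber mat: take the two plates with a hole out of the slanted rack and stand them upright on the mat, each on the short edge it rests on now, face to face about 50 mm apart with their holes in line. Once both stand by themselves, pass the eight-sided spindle through both holes so that it sticks out at both ends by a few centimetres, and let go of it. Leave the plate without a hole in the rack, and do not shift or knock over the bottle or the spool.

Things in the scene. Friction and masses are not known exactly. Their poses are not given: they have to be found in the camera images.
- cheek_a: one of two identical drilled plates, plain aluminium, 64 mm wide (x), 15 thick (y), 120 high (z), 0.28 kg, one through hole of 30 mm diameter. Origin: middle of the lower short edge face; z points to the upper short edge, y is the faces' normal. It starts in any of the rack's three bays, z leaning 35 degrees from vertical to the rack's +y; its upper 57 mm are clear of the rack
- cheek_b: the other drilled plate, the same as cheek_a in size, axes and origin
- hole_a (a point): centre of the hole of cheek_a: on its centre line, 70 mm above the lower short edge (50 mm below the upper one), mid thickness; axes as the plate's, so y runs through the hole
- hole_b (a point): centre of the hole of cheek_b, likewise
- blank: a plate of the same size, material, axes and origin as cheek_a, but without a hole; it leans in the remaining bay and stays there
- plate_rack: fixed plywood rack at the left, base 240 (x) x 92 (y) x 8 mm, origin mid underside. Three bays side by side along x, 74 mm apart, fins 24 mm high between. The plates' lower edges sit on a sloping seat, 24 mm over the desk and 12 mm to -y of the origin; their +y faces rest on a rail 41 to 63 mm up the plate. The wall behind stands at x = 0.6, cable trunking on it at x = 0.57, 170 to 210 mm up
- spindle: straight eight-sided steel-coloured bar, 170 mm long along its x axis, 18 mm across flats, about 0.10 kg, origin at its middle. At the start it lies on the desk on one of its flats between mat and rack; either end may lead
- end_1 (a point): centre of the spindle's end face at +85 mm on its x axis
- end_2 (a point): centre of the spindle's end face at -85 mm on its x axis
- work_mat: fixed black rubber mat, 120 (x) x 160 (y) x 4 mm, flat on the desk, right of the middle; origin at the middle of its underside
- mat_top (a point): middle of the mat's top face, 4 mm over the desk; axes as the mat's
- dropper_bottle: bystander: small brown dropper bottle, 33 mm across, 102 mm high, origin at the middle of its underside, at the back of the desk
- spool: bystander: spool with green winding, 52 mm across, 40 mm high, origin at the middle of its underside, at the back of the desk

How it is judged (in metres and radians):
On the way, in this order (a step that is already met when the one before it is completed fails the run):
1. both drilled plates stand upright on the mat by themselves, face to face (angle between each of cheek_a, cheek_b's own z axis and vertical below 0.07 rad and z of cheek_a in the frame of mat_top between -0.004 and 0.005 m and x of cheek_a in the frame of mat_top between -0.06 and 0.06 m and y of cheek_a in the frame of mat_top between -0.08 and 0.08 m and z of cheek_b in the frame of mat_top between -0.004 and 0.005 m and x of cheek_b in the frame of mat_top between -0.06 and 0.06 m and y of cheek_b in the frame of mat_top between -0.08 and 0.08 m and horizontal distance between hole_a and hole_b between 0.045 and 0.095 m and contact force between the fingers and cheek_a below 0.1 N and contact force between the fingers and cheek_b below 0.1 N and linear speed of each of cheek_a, cheek_b below 0.02 m/s), for 0.2 s.
2. the spindle passes through both holes (((y of end_1 in the frame of hole_a above 0.0175 m and y of end_2 in the frame of hole_a below -0.0175 m) or (y of end_2 in the frame of hole_a above 0.0175 m and y of end_1 in the frame of hole_a below -0.0175 m)) and x of spindle in the frame of hole_a between -0.02 and 0.02 m and z of spindle in the frame of hole_a between -0.02 and 0.02 m and angle between the x axis of spindle and the y axis of hole_a, either way round below 0.25 rad and ((y of end_1 in the frame of hole_b above 0.0175 m and y of end_2 in the frame of hole_b below -0.0175 m) or (y of end_2 in the frame of hole_b above 0.0175 m and y of end_1 in the frame of hole_b below -0.0175 m)) and x of spindle in the frame of hole_b between -0.02 and 0.02 m and z of spindle in the frame of hole_b between -0.02 and 0.02 m and angle between the x axis of spindle and the y axis of hole_b, either way round below 0.25 rad), for 0.2 s.
At the end, for the whole second after the job is handed in: Both drilled plates stand on the mat on their lower short edge, within 4 degrees of upright, hole centres 45 to 95 mm apart; the spindle lies through both holes, within 14 degrees of square, its ends 10 mm or more past the plates' faces; all released and at rest (all of step 2 and angle between each of cheek_a, cheek_b's own z axis and vertical below 0.07 rad and z of cheek_a in the frame of mat_top between -0.004 and 0.005 m and x of cheek_a in the frame of mat_top between -0.06 and 0.06 m and y of cheek_a in the frame of mat_top between -0.08 and 0.08 m and z of cheek_b in the frame of mat_top between -0.004 and 0.005 m and x of cheek_b in the frame of mat_top between -0.06 and 0.06 m and y of cheek_b in the frame of mat_top between -0.08 and 0.08 m and horizontal distance between hole_a and hole_b between 0.045 and 0.095 m and linear speed of each of cheek_a, cheek_b, spindle below 0.02 m/s); the robot touches nothing.
It fails at once if the plate without a hole is shifted by more than 15 mm (distance of blank from where it was at the start of the episode above 0.015 m).
It fails at once if the bottle is shifted by more than 25 mm or tipped (distance of dropper_bottle from where it was at the start of the episode above 0.025 m or angle between dropper_bottle's own z axis and vertical above 0.4 rad).
It fails at once if the spool is shifted by more than 25 mm or tipped (distance of spool from where it was at the start of the episode above 0.025 m or angle between spool's own z axis and vertical above 0.4 rad).
It also fails if it takes over 72 s, if anything falls off the work surface, if the arm or the gripper's body presses on something with over 40 N, if the wrist force passes 120 N, or if a joint passes its speed limit or range.

## Working session

There is one attempt and no reset: what is moved stays moved. The work goes in short steps, Python scripts to look and compute and a tool call to move; the robot and the scene stay as the last step left them, time stands still between calls to the robot, and variables do not carry over. Pictures are saved under pics/ and viewed, at most 10 in all, crops included, and the job is handed in when it is done.

Besides the shell and the picture viewer there is one more tool, called after "Call:" as name(argument=value, ...), one argument or row to a line, values as JSON. servo_tool: Moves the arm, as the interface text tells. Its arguments: {"type":"object","properties":{"rows":{"type":"array","items":{"type":"object","properties":{"tx":{"type":"number"},"ty":{"type":"number"},"tz":{"type":"number"},"rx":{"type":"number"},"ry":{"type":"number"},"rz":{"type":"number"},"gripper":{"type":"number"}}}},"force":{"type":"number"}},"required":["rows"]}

```bash
ls; mkdir -p pics
cat > h.py <<'E'
import numpy as np, cv2
from scipy.spatial.transform import Rotation as R
from plant import manip
def cap(n,save=None):
    c=manip.capture(n)
    if save: cv2.imwrite('pics/'+save,c['img'][:,:,::-1])
    return c
def world(c):
    d=c['depth'];h,w=d.shape
    u,v=np.meshgrid(np.arange(w),np.arange(h))
    P=np.stack([(u-c['cx'])/c['fx']*d,(v-c['cy'])/c['fy']*d,d],-1)
    Rm=cv2.Rodrigues(np.array(c['rvec'],float))[0]
    return (P-np.array(c['tvec']).reshape(3))@Rm
E
python3 - <<'E'
from h import *
import pickle
for n in('scene','top'):
    c=cap(n,n+'1.png'); pickle.dump(c,open(n+'1.pkl','wb'))
    Rm=cv2.Rodrigues(np.array(c['rvec'],float))[0]
    print(n,c['fx'],-Rm.T@np.array(c['tvec']).reshape(3),Rm[2])
print(manip.read_state(), manip.tcp_to_grasp)
a=cv2.imread('pics/scene1.png')
E
```

```text
pics
scene 403.9093148528417 [-14.90992898 555.54768906 813.34819184] [ 0.46923644 -0.52358078 -0.71111204]
top 498.5587099206268 [3.68099616e+02 9.70928777e-01 1.11899416e+03] [ 0.0935942   0.00170383 -0.99560897]
{'clock': 0.1, 'q': array([ 1.13200489,  0.46829872, -0.01161327,  1.6034897 ,  0.00598898,
        1.07142552, -0.05629857]), 'joint_vel': array([ 0.00061353, -0.00106054,  0.00077718, -0.00093532, -0.0002032 ,
       -0.00067731,  0.00020133]), 'joint_torque': array([ 1.24252929e-03, -5.21651387e+01, -1.22920252e-02, -2.44369286e+01,
       -5.67976898e-02,  1.41190863e-02,  3.73512592e-05]), 'position': array([ 250.48247193, -599.56769525,  403.84645644]), 'tool_rot': array([-3.07879184e+00, -6.17265210e-01,  6.43493089e-04]), 'contact_force': array([-0.18606395,  0.83237666, -0.45306108]), 'moment': array([ 0.01451823, -0.05486746,  0.00328066]), 'grip_force': 0.0, 'opening': 0.998207993536382} 171.4
```

View pics/scene1.png

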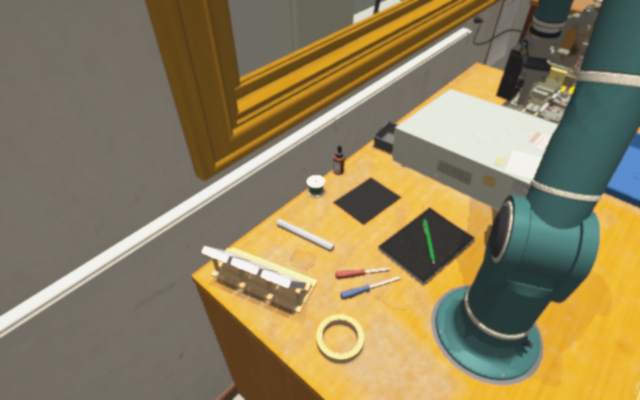

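View pics/top1.png

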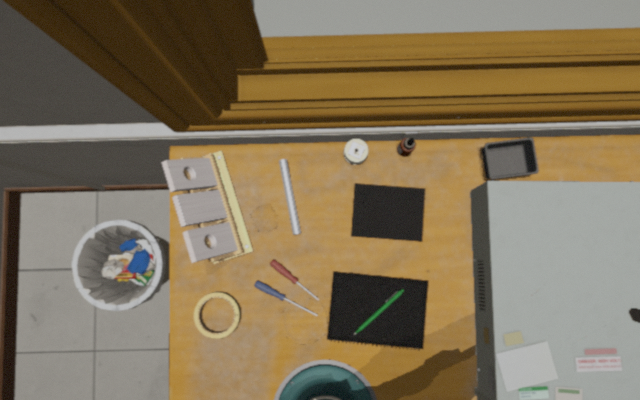

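Run:
```python
from h import *
import pickle
c=pickle.load(open('top1.pkl','rb'));W=world(c);I=c['img'].astype(int);d=c['depth']
hsv=cv2.cvtColor(c['img'],cv2.COLOR_RGB2HSV)
def comp(m,x0,x1,y0,y1):
    k=np.zeros(m.shape,np.uint8);k[y0:y1,x0:x1]=m[y0:y1,x0:x1]
    n,l,s,_=cv2.connectedComponentsWithStats(k);i=1+np.argmax(s[1:,4]);return l==i
def ray(px,z):
    Rm=cv2.Rodrigues(np.array(c['rvec'],float))[0];C=-Rm.T@np.array(c['tvec']).reshape(3)
    v=np.c_[(px[:,0]-c['cx'])/c['fx'],(px[:,1]-c['cy'])/c['fy'],np.ones(len(px))]@Rm
    return C+v*((z-C[2])/v[:,2])[:,None]
def rect(m,z):
    cn=max(cv2.findContours(m.astype(np.uint8),0,2)[0],key=cv2.contourArea)[:,0].astype(float)
    return cv2.minAreaRect(ray(cn,z)[:,:2].astype(np.float32))
mat=comp(hsv[:,:,2]<60,335,440,175,250);print('mat',rect(mat,4),np.median(W[mat],0))
sp=comp(hsv[:,:,1]<60,270,310,150,245);print('spindle',rect(sp,9),W[sp][:,2].max())
print('spool',rect(comp(hsv[:,:,1]<60,340,372,138,168),40))
print('bottle top',W[137:142,404:412].reshape(-1,3).round(0)[::7])
g=(hsv[:,:,1]<60)&(W[:,:,2]>40)
for nm,b in dict(p0=(160,222,150,195),p1=(170,230,189,228),p2=(178,245,222,265)).items():
    m=comp(g,*b);P=W[m];
    mu=np.median(P,0)
    for _ in range(3):
        u,s,vt=np.linalg.svd(P-P.mean(0),full_matrices=False);n=vt[2]*np.sign(vt[2][2]);r=(P-P.mean(0))@n;P=P[abs(r)<3]
    # in-plane axes
    ez=np.array([0,0,1])-n*n[2];ez/=np.linalg.norm(ez);ex=np.cross(n,ez)
    Q=np.c_[(P-P.mean(0))@ex,(P-P.mean(0))@ez].astype(np.float32)
    (cc,wh,an)=cv2.minAreaRect(Q);ctr=P.mean(0)+ex*cc[0]+ez*cc[1]
    print(nm,'n',n.round(3),'lean',np.degrees(np.arcsin(n[2])),'yaw',np.degrees(np.arctan2(-n[1],-n[0]))-90,'facectr',ctr.round(1),'wh',wh,an,'top',(ctr+ez*60).round(1),P[:,2].min(),P[:,2].max(),len(P))
    cn,h=cv2.findContours(m.astype(np.uint8),cv2.RETR_CCOMP,2)
    for i,k in enumerate(cn):
        if h[0][i][3]>=0 and cv2.contourArea(k)>20:
            (hx,hy),r=cv2.minEnclosingCircle(k);print('  hole px',hx,hy,r)
```

```text
mat ((437.05291748046875, -149.8299560546875), (154.054931640625, 114.85865020751953), 84.19490051269531) [ 436.49957269 -149.73684756    2.75228918]
spindle ((477.3379211425781, 69.29883575439453), (172.5238037109375, 17.941965103149414), 9.9191312789917) 1118.9941579926751
spool ((571.232421875, -79.51626586914062), (68.12542724609375, 55.55059814453125), 88.54000854492188)
bottle top [[ 570. -163.  175.]
 [ 570. -177.  172.]
 [ 583. -189.   99.]
 [ 582. -188.   95.]
 [ 581. -186.   93.]
 [ 582. -187.   76.]]
p0 n [ 0.953 -0.238  0.188] lean 10.829181156827444 yaw 75.94679709454584 facectr [523.9 278.5  80.8] wh (23.866525650024414, 110.62171173095703) 35.659210205078125 top [513.  281.2 139.8] 40.60854203543039 130.1464496787539 119
  hole px 187.0 174.0 5.385264873504639
p1 n [ 0.928 -0.258  0.268] lean 15.559569994164258 yaw 74.44790557290057 facectr [451.5 251.2  83.8] wh (16.74477767944336, 106.04096221923828) 39.17900466918945 top [435.9 255.5 141.6] 40.55571750563446 127.10470077013484 118
p2 n [0.996 0.053 0.076] lean 4.368189935758695 yaw -266.95843840576003 facectr [380.3 235.5  78.1] wh (23.165788650512695, 111.69280242919922) 36.45780944824219 top [375.7 235.2 137.9] 40.05044581967255 127.98244056996081 116
  hole px 207.5 241.5 5.700977325439453
```

Run:
```python
from h import *
import pickle
c=pickle.load(open('top1.pkl','rb'));W=world(c)
Rm=cv2.Rodrigues(np.array(c['rvec'],float))[0];C=-Rm.T@np.array(c['tvec']).reshape(3)
def ray(px,z):
    px=np.array(px,float)
    v=np.c_[(px[:,0]-c['cx'])/c['fx'],(px[:,1]-c['cy'])/c['fy'],np.ones(len(px))]@Rm
    return C+v*((z-C[2])/v[:,2])[:,None]
hsv=cv2.cvtColor(c['img'],cv2.COLOR_RGB2HSV)
H=[]
for (x0,x1,y0,y1) in ((178,202,164,184),(198,224,231,252)):
    s=c['img'][y0:y1,x0:x1].mean(2); sat=hsv[y0:y1,x0:x1,1].astype(int)
    k=(sat>45).astype(np.uint8)
    n,l,st,ce=cv2.connectedComponentsWithStats(k);print(st[1:].tolist(),ce[1:].round(1).tolist(), np.median(sat))
    # depth through the hole also
    z=W[y0:y1,x0:x1,2];print(z[::4,::4].round(0).tolist())
rng=np.random.default_rng(0)
for nm,(x0,x1,y0,y1) in dict(p0=(168,212,162,186),p1=(180,218,198,218),p2=(190,230,230,253)).items():
    P=W[y0:y1,x0:x1].reshape(-1,3);P=P[(P[:,2]>45)&(P[:,2]<200)]
    best=0
    for _ in range(500):
        a,b,e=P[rng.choice(len(P),3,False)];n=np.cross(b-a,e-a);n/=np.linalg.norm(n)+1e-9
        m=abs((P-a)@n)<2
        if m.sum()>best:best=m.sum();M=m
    Q=P[M];vt=np.linalg.svd(Q-Q.mean(0))[2];n=vt[2]*np.sign(vt[2][2])
    print(nm,len(P),best,n.round(3),'elev',np.degrees(np.arcsin(n[2])).round(1),'yaw',np.degrees(np.arctan2(n[1],n[0]))+90,Q.mean(0).round(1))
```

```text
[[6, 5, 7, 11, 43]] [[8.7, 10.1]] 14.0
[[104.0, 94.0, 85.0, 82.0, 69.0, 58.0], [106.0, 100.0, 72.0, 75.0, 71.0, 64.0], [111.0, 103.0, 67.0, 66.0, 75.0, 61.0], [113.0, 102.0, 69.0, 67.0, 72.0, 67.0], [114.0, 106.0, 100.0, 89.0, 80.0, 73.0]]
[[7, 6, 6, 11, 46]] [[9.4, 11.1]] 14.0
[[102.0, 94.0, 84.0, 80.0, 66.0, 59.0, 51.0], [108.0, 102.0, 88.0, 76.0, 75.0, 64.0, 53.0], [111.0, 102.0, 71.0, 69.0, 70.0, 68.0, 57.0], [112.0, 102.0, 67.0, 67.0, 69.0, 67.0, 64.0], [115.0, 105.0, 98.0, 69.0, 81.0, 72.0, 64.0], [117.0, 106.0, 100.0, 90.0, 86.0, 74.0, 67.0]]
p0 937 642 [ 0.243 -0.785  0.569] elev 34.7 yaw 17.21386195115352 [522.4 274.6  88. ]
p1 744 621 [ 0.235 -0.786  0.572] elev 34.9 yaw 16.64929565069029 [450.7 253.1  87.6]
p2 867 638 [ 0.235 -0.786  0.572] elev 34.9 yaw 16.638310647990764 [380.5 231.7  87.4]
```

Run:
```python
import cv2
a=cv2.imread('pics/top1.png')[140:275,155:315]
cv2.imwrite('pics/crop1.png',cv2.resize(a,None,fx=4.4,fy=4.4,interpolation=cv2.INTER_CUBIC))
```

```text
(no output)
```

View pics/crop1.png

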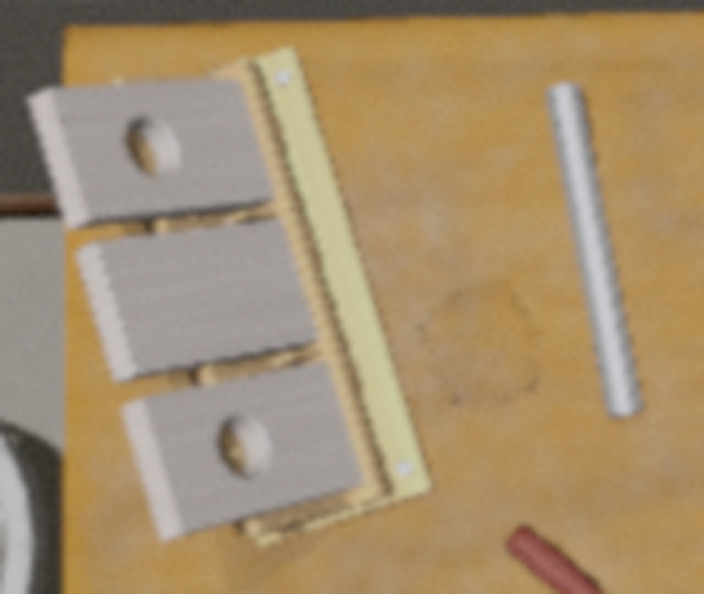

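```bash
cat >> h.py <<'E'
yaw=np.radians(16.65);l=np.radians(35)
X=np.array([np.cos(yaw),np.sin(yaw),0]);Yr=np.array([-np.sin(yaw),np.cos(yaw),0])
Zp=Yr*np.sin(l)+np.array([0,0,1])*np.cos(l);Yp=np.cross(Zp,X)
G=171.4
def delta(p,Rt):
    s=manip.read_state();R0=R.from_rotvec(s['tool_rot'])
    print('t(m)',((p-s['position'])/1000).round(4),'rot(deg)',np.degrees((R.from_matrix(Rt)*R0.inv()).as_rotvec()).round(2),'| target',np.round(p,1))
def toolR(x,y,z): return np.c_[x,y,z]
E
python3 - <<'E'
from h import *
import pickle
c=pickle.load(open('top1.pkl','rb'))
Rm=cv2.Rodrigues(np.array(c['rvec'],float))[0];C=-Rm.T@np.array(c['tvec']).reshape(3)
n=-Yp;print(n)
for nm,px,mu,t in (('p2',(210.7,241.6),(380.5,231.7,87.4),0),('p0',(189.8,173.2),(522.4,274.6,88.),15)):
    v=np.array([(px[0]-c['cx'])/c['fx'],(px[1]-c['cy'])/c['fy'],1])@Rm
    f=C+v*(((mu-C)@n)/(v@n)); h=f-7.5*n
    base=h-70*Zp;g=h+35*Zp
    Rt=R.from_rotvec(Yp*np.radians(-t)).as_matrix()@toolR(X,-Yp,-Zp)
    print(nm,'hole',h.round(1),'base',base.round(1),'grasp',g.round(1),'ztool',Rt[:,2].round(2))
    for b in (100,0): delta(g-Rt[:,2]*(G+b),Rt)
E
```

```text
[ 0.23470717 -0.78480737  0.57357644]
p2 hole [377.7 235.2  80.3] base [389.2 196.7  22.9] grasp [372.  254.4 108.9] ztool [ 0.16 -0.55 -0.82]
t(m) [ 0.0769  1.0031 -0.0726] rot(deg) [-33.06 -11.82  -5.83] | target [327.4 403.6 331.2]
t(m) [ 0.0933  0.9482 -0.1545] rot(deg) [-33.06 -11.82  -5.83] | target [343.8 348.6 249.3]
p0 hole [521.6 278.4  80.4] base [533.1 239.9  23.1] grasp [515.9 297.6 109.1] ztool [ 0.41 -0.46 -0.79]
t(m) [ 0.155   1.0211 -0.08  ] rot(deg) [-27.95 -25.42  -1.23] | target [405.5 421.5 323.8]
t(m) [ 0.1957  0.9755 -0.1591] rot(deg) [-27.95 -25.42  -1.23] | target [446.2 375.9 244.7]
```

Call:
servo_tool(
  rows=[
    {"tx": 0.1,"ty": 0.17,"gripper": 90},
    {"tx": 0.2,"ty": 0.35},
    {"tx": 0.2,"ty": 0.35},
    {"tx": 0.2,"ty": 0.35},
    {"tx": 0.2,"ty": 0.35},
    {"tx": 0.2,"ty": 0.35},
    {"tx": 0.2,"ty": 0.65},
    {"tx": 0.2,"ty": 0.65},
    {"tx": 0.2,"ty": 0.65},
    {"tx": 0.2,"ty": 0.65},
    {"tx": 0.2,"ty": 0.65},
    {"tx": 0.2,"ty": 0.8},
    {"tx": 0.2,"ty": 0.8},
    {"tx": 0.077,"ty": 1.003,"tz": -0.04,"rx": -33.06,"ry": -11.82,"rz": -5.83},
    {"tx": 0.077,"ty": 1.003,"tz": -0.04,"rx": -33.06,"ry": -11.82,"rz": -5.83},
    {"tx": 0.077,"ty": 1.003,"tz": -0.04,"rx": -33.06,"ry": -11.82,"rz": -5.83},
    {"tx": 0.077,"ty": 1.003,"tz": -0.073,"rx": -33.06,"ry": -11.82,"rz": -5.83},
    {"tx": 0.077,"ty": 1.003,"tz": -0.073,"rx": -33.06,"ry": -11.82,"rz": -5.83},
    {"tx": 0.077,"ty": 1.003,"tz": -0.073,"rx": -33.06,"ry": -11.82,"rz": -5.83},
  ],
)

```text
invalid input at $.rows[0]: expected keys tx, ty, tz, rx, ry, rz, gripper
```

Call:
servo_tool(
  rows=[
    {"tx": 0.2,"ty": 0.35,"tz": 0,"rx": 0,"ry": 0,"rz": 0,"gripper": 90},
    {"tx": 0.2,"ty": 0.35,"tz": 0,"rx": 0,"ry": 0,"rz": 0,"gripper": 90},
    {"tx": 0.2,"ty": 0.35,"tz": 0,"rx": 0,"ry": 0,"rz": 0,"gripper": 90},
    {"tx": 0.2,"ty": 0.35,"tz": 0,"rx": 0,"ry": 0,"rz": 0,"gripper": 90},
    {"tx": 0.2,"ty": 0.35,"tz": 0,"rx": 0,"ry": 0,"rz": 0,"gripper": 90},
    {"tx": 0.2,"ty": 0.35,"tz": 0,"rx": 0,"ry": 0,"rz": 0,"gripper": 90},
    {"tx": 0.2,"ty": 0.65,"tz": 0,"rx": 0,"ry": 0,"rz": 0,"gripper": 90},
    {"tx": 0.2,"ty": 0.65,"tz": 0,"rx": 0,"ry": 0,"rz": 0,"gripper": 90},
    {"tx": 0.2,"ty": 0.65,"tz": 0,"rx": 0,"ry": 0,"rz": 0,"gripper": 90},
    {"tx": 0.2,"ty": 0.65,"tz": 0,"rx": 0,"ry": 0,"rz": 0,"gripper": 90},
    {"tx": 0.2,"ty": 0.65,"tz": 0,"rx": 0,"ry": 0,"rz": 0,"gripper": 90},
    {"tx": 0.2,"ty": 0.8,"tz": 0,"rx": 0,"ry": 0,"rz": 0,"gripper": 90},
    {"tx": 0.2,"ty": 0.8,"tz": 0,"rx": 0,"ry": 0,"rz": 0,"gripper": 90},
    {"tx": 0.077,"ty": 1.003,"tz": -0.04,"rx": -33.06,"ry": -11.82,"rz": -5.83,"gripper": 90},
    {"tx": 0.077,"ty": 1.003,"tz": -0.04,"rx": -33.06,"ry": -11.82,"rz": -5.83,"gripper": 90},
    {"tx": 0.077,"ty": 1.003,"tz": -0.04,"rx": -33.06,"ry": -11.82,"rz": -5.83,"gripper": 90},
    {"tx": 0.077,"ty": 1.003,"tz": -0.073,"rx": -33.06,"ry": -11.82,"rz": -5.83,"gripper": 90},
    {"tx": 0.077,"ty": 1.003,"tz": -0.073,"rx": -33.06,"ry": -11.82,"rz": -5.83,"gripper": 90},
    {"tx": 0.077,"ty": 1.003,"tz": -0.073,"rx": -33.06,"ry": -11.82,"rz": -5.83,"gripper": 90},
  ],
)

```text
clock: 2.48
position: [324.9, 405.7, 329.5]
tool_rot: [2.505, 0.377, 0.113]
contact_force: [0.4, 0.0, -0.7]
opening: 0.646
grip_force: 0.0
```

Run:
```python
from h import *
c=cap('wrist','w1.png'); print(c['fx'],c['cx'],c['cy'],c['rvec'],c['tvec'])
s=manip.read_state();print(s['q'].round(2),s['position'])
g=np.array([372.,254.4,108.9]);Rt=toolR(X,-Yp,-Zp)
delta(g-Rt[:,2]*G,Rt)
```

```text
309.70691628693146 321.98629836622877 198.5532622491062 [-1.94749843  1.58787724 -0.40793156] [ 49.03407482 364.90839126 551.43671595]
[-0.67  0.52 -0.51  1.86  0.62  1.41 -2.75] [326.57476633 404.05786194 330.49325645]
t(m) [ 0.0173 -0.0555 -0.0812] rot(deg) [ 0.18 -0.09 -0.18] | target [343.8 348.6 249.3]
```

View pics/w1.png

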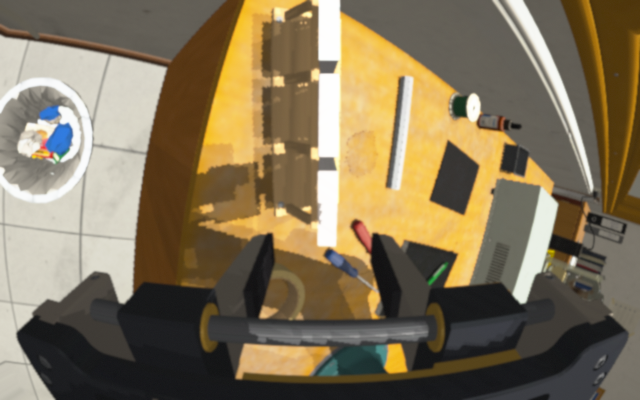

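Call:
servo_tool(
  rows=[
    {"tx": 0.008,"ty": -0.028,"tz": -0.04,"rx": 0,"ry": 0,"rz": 0,"gripper": 90},
    {"tx": 0.013,"ty": -0.042,"tz": -0.061,"rx": 0,"ry": 0,"rz": 0,"gripper": 90},
    {"tx": 0.017,"ty": -0.055,"tz": -0.081,"rx": 0,"ry": 0,"rz": 0,"gripper": 90},
    {"tx": 0.017,"ty": -0.055,"tz": -0.081,"rx": 0,"ry": 0,"rz": 0,"gripper": 90},
    {"tx": 0.017,"ty": -0.055,"tz": -0.081,"rx": 0,"ry": 0,"rz": 0,"gripper": 230},
    {"tx": 0.017,"ty": -0.055,"tz": -0.081,"rx": 0,"ry": 0,"rz": 0,"gripper": 230},
    {"tx": 0.017,"ty": -0.055,"tz": -0.081,"rx": 0,"ry": 0,"rz": 0,"gripper": 230},
    {"tx": 0.017,"ty": -0.055,"tz": -0.081,"rx": 0,"ry": 0,"rz": 0,"gripper": 230},
  ],
  force=40,
)

```text
clock: 3.52
position: [344.5, 348.5, 251.0]
tool_rot: [2.507, 0.367, 0.117]
contact_force: [-0.0, -0.2, 0.0]
opening: 0.23
grip_force: 0.0
```

Call:
servo_tool(
  rows=[
    {"tx": 0,"ty": 0,"tz": 0,"rx": 0,"ry": 0,"rz": 0,"gripper": 230},
    {"tx": 0,"ty": 0,"tz": 0,"rx": 0,"ry": 0,"rz": 0,"gripper": 230},
    {"tx": 0,"ty": 0,"tz": 0,"rx": 0,"ry": 0,"rz": 0,"gripper": 230},
  ],
)

```text
clock: 3.9
position: [344.5, 348.5, 250.8]
tool_rot: [2.507, 0.367, 0.116]
contact_force: [0.0, 1.7, 1.0]
opening: 0.159
grip_force: 40.0
```

Run:
```python
from h import *
Rv=toolR([1,0,0],[0,-1,0],[0,0,-1])
delta(np.array([437,-182,320.]),Rv)
```

```text
t(m) [ 0.0925 -0.5305  0.0692] rot(deg) [ 34.82   5.11 -16.14] | target [ 437. -182.  320.]
```

Call:
servo_tool(
  rows=[
    {"tx": -0.006,"ty": 0.019,"tz": 0.029,"rx": 0,"ry": 0,"rz": 0,"gripper": 230},
    {"tx": -0.012,"ty": 0.038,"tz": 0.057,"rx": 0,"ry": 0,"rz": 0,"gripper": 230},
    {"tx": -0.012,"ty": 0.038,"tz": 0.1,"rx": 0,"ry": 0,"rz": 0,"gripper": 230},
    {"tx": 0.0,"ty": 0.0,"tz": 0.14,"rx": 0,"ry": 0,"rz": 0,"gripper": 230},
    {"tx": 0.03,"ty": -0.05,"tz": 0.16,"rx": 8,"ry": 1.2,"rz": -3.7,"gripper": 230},
    {"tx": 0.08,"ty": -0.1,"tz": 0.16,"rx": 16,"ry": 2.4,"rz": -7.4,"gripper": 230},
    {"tx": 0.11,"ty": -0.15,"tz": 0.16,"rx": 24,"ry": 3.5,"rz": -11.1,"gripper": 230},
    {"tx": 0.13,"ty": -0.2,"tz": 0.16,"rx": 34.82,"ry": 5.11,"rz": -16.14,"gripper": 230},
    {"tx": 0.13,"ty": -0.25,"tz": 0.15,"rx": 34.82,"ry": 5.11,"rz": -16.14,"gripper": 230},
    {"tx": 0.13,"ty": -0.3,"tz": 0.13,"rx": 34.82,"ry": 5.11,"rz": -16.14,"gripper": 230},
    {"tx": 0.12,"ty": -0.35,"tz": 0.11,"rx": 34.82,"ry": 5.11,"rz": -16.14,"gripper": 230},
    {"tx": 0.11,"ty": -0.4,"tz": 0.09,"rx": 34.82,"ry": 5.11,"rz": -16.14,"gripper": 230},
    {"tx": 0.1,"ty": -0.45,"tz": 0.07,"rx": 34.82,"ry": 5.11,"rz": -16.14,"gripper": 230},
    {"tx": 0.0925,"ty": -0.5,"tz": 0.07,"rx": 34.82,"ry": 5.11,"rz": -16.14,"gripper": 230},
    {"tx": 0.0925,"ty": -0.53,"tz": 0.07,"rx": 34.82,"ry": 5.11,"rz": -16.14,"gripper": 230},
    {"tx": 0.0925,"ty": -0.53,"tz": 0.07,"rx": 34.82,"ry": 5.11,"rz": -16.14,"gripper": 230},
    {"tx": 0.0925,"ty": -0.53,"tz": 0.07,"rx": 34.82,"ry": 5.11,"rz": -16.14,"gripper": 230},
    {"tx": 0.0925,"ty": -0.53,"tz": 0.07,"rx": 34.82,"ry": 5.11,"rz": -16.14,"gripper": 230},
  ],
)

```text
clock: 6.15
position: [437.1, -180.5, 320.6]
tool_rot: [-3.141, -0.003, 0.001]
contact_force: [0.6, -0.1, -1.6]
opening: 0.158
grip_force: 40.0
```

Run:
```python
from h import *
import pickle
c=cap('scene');W=world(c);pickle.dump(c,open('s2.pkl','wb'))
m=(abs(W[:,:,0]-437)<45)&(abs(W[:,:,1]+182)<25)&(W[:,:,2]>15)&(W[:,:,2]<135)
P=W[m];print(len(P),P.min(0),P.max(0))
# lefthand face: y about -174
f=P[abs(P[:,1]+174)<6]
A=np.c_[f[:,[0,2]],np.ones(len(f))];k=np.linalg.lstsq(A,f[:,1],rcond=None)[0];print('y=k',k,len(f))
for lo in range(15,130,15):
    q=P[(P[:,2]>=lo)&(P[:,2]<lo+15)];print(lo,len(q),q[:,0].min().round(),q[:,0].max().round(),np.median(q[:,1]).round(1))
ys,xs=np.where(m);a=c['img'][ys.min()-40:ys.max()+40,xs.min()-60:xs.max()+60,::-1]
cv2.imwrite('pics/s2.png',cv2.resize(a,None,fx=4,fy=4,interpolation=cv2.INTER_CUBIC)[:600,:800])
```

```text
534 [ 403.65217365 -189.75481888   42.90586179] [ 469.67092711 -161.03467178  134.79189017]
y=k [ 1.58476849e-02 -2.42238108e-03 -1.79993893e+02] 476Traceback (most recent call last):
  File "<stdin>", line 10, in <module>
    return umr_minimum(a, axis, None, out, keepdims, initial, where)
ValueError: zero-size array to reduction operation minimum which has no identity
```

Call:
servo_tool(
  rows=[
    {"tx": 0,"ty": -0.001,"tz": -0.02,"rx": 0,"ry": 0,"rz": 0,"gripper": 230},
    {"tx": 0,"ty": -0.001,"tz": -0.032,"rx": 0,"ry": 0,"rz": 0,"gripper": 230},
    {"tx": 0,"ty": -0.001,"tz": -0.035,"rx": 0,"ry": 0,"rz": 0,"gripper": 230},
    {"tx": 0,"ty": -0.001,"tz": -0.037,"rx": 0,"ry": 0,"rz": 0,"gripper": 230},
    {"tx": 0,"ty": -0.001,"tz": -0.0375,"rx": 0,"ry": 0,"rz": 0,"gripper": 230},
    {"tx": 0,"ty": -0.001,"tz": -0.0375,"rx": 0,"ry": 0,"rz": 0,"gripper": 230},
  ],
)

```text
clock: 6.95
position: [437.2, -182.8, 283.5]
tool_rot: [3.141, -0.0, 0.001]
contact_force: [-0.2, -0.5, -2.7]
opening: 0.155
grip_force: 40.0
```

Call:
servo_tool(
  rows=[
    {"tx": 0,"ty": 0,"tz": -0.0007,"rx": 0,"ry": 0,"rz": 0,"gripper": 230},
    {"tx": 0,"ty": 0,"tz": -0.0014,"rx": 0,"ry": 0,"rz": 0,"gripper": 230},
    {"tx": 0,"ty": 0,"tz": -0.0014,"rx": 0,"ry": 0,"rz": 0,"gripper": 230},
  ],
)

```text
clock: 7.32
position: [437.0, -182.8, 281.8]
tool_rot: [3.141, -0.0, -0.0]
contact_force: [-0.5, -0.3, -1.9]
opening: 0.161
grip_force: 40.0
```

Call:
servo_tool(
  rows=[
    {"tx": 0,"ty": 0,"tz": -0.0007,"rx": 0,"ry": 0,"rz": 0,"gripper": 230},
    {"tx": 0,"ty": 0,"tz": -0.0007,"rx": 0,"ry": 0,"rz": 0,"gripper": 230},
    {"tx": 0,"ty": 0,"tz": -0.0014,"rx": 0,"ry": 0,"rz": 0,"gripper": 230},
    {"tx": 0,"ty": 0,"tz": -0.0014,"rx": 0,"ry": 0,"rz": 0,"gripper": 230},
  ],
)

```text
clock: 7.82
position: [437.0, -182.8, 280.3]
tool_rot: [3.141, -0.0, -0.001]
contact_force: [0.1, 0.1, -1.5]
opening: 0.165
grip_force: 40.0
```

Call:
servo_tool(
  rows=[
    {"tx": 0,"ty": 0,"tz": -0.0005,"rx": 0,"ry": 0,"rz": 0,"gripper": 230},
    {"tx": 0,"ty": 0,"tz": -0.001,"rx": 0,"ry": 0,"rz": 0,"gripper": 230},
    {"tx": 0,"ty": 0,"tz": -0.001,"rx": 0,"ry": 0,"rz": 0,"gripper": 230},
  ],
)

```text
clock: 8.2
position: [437.2, -182.7, 280.2]
tool_rot: [3.141, -0.0, -0.0]
contact_force: [-3.1, -0.1, 6.9]
opening: 0.161
grip_force: 40.0
```

Call:
servo_tool(
  rows=[
    {"tx": 0,"ty": 0,"tz": 0.0005,"rx": 0,"ry": 0,"rz": 0,"gripper": 230},
    {"tx": 0,"ty": 0,"tz": 0.0005,"rx": 0,"ry": 0,"rz": 0,"gripper": 190},
    {"tx": 0,"ty": 0,"tz": 0.0005,"rx": 0,"ry": 0,"rz": 0,"gripper": 170},
    {"tx": 0,"ty": 0,"tz": 0.0005,"rx": 0,"ry": 0,"rz": 0,"gripper": 150},
    {"tx": 0,"ty": 0,"tz": 0.0005,"rx": 0,"ry": 0,"rz": 0,"gripper": 150},
    {"tx": 0,"ty": 0,"tz": 0.0005,"rx": 0,"ry": 0,"rz": 0,"gripper": 150},
    {"tx": 0,"ty": 0,"tz": 0.02,"rx": 0,"ry": 0,"rz": 0,"gripper": 150},
    {"tx": 0,"ty": 0,"tz": 0.05,"rx": 0,"ry": 0,"rz": 0,"gripper": 150},
    {"tx": 0,"ty": 0,"tz": 0.1,"rx": 0,"ry": 0,"rz": 0,"gripper": 120},
    {"tx": 0,"ty": 0,"tz": 0.1,"rx": 0,"ry": 0,"rz": 0,"gripper": 90},
  ],
)

```text
clock: 9.45
position: [438.2, -183.1, 382.8]
tool_rot: [3.138, -0.001, 0.011]
contact_force: [-0.3, 0.2, -0.9]
opening: 0.605
grip_force: 0.0
```

```bash
cat >> h.py <<'E'
def plate(W,x,y,zlo=10):
    m=(abs(W[:,:,0]-x)<50)&(abs(W[:,:,1]-y)<25)&(W[:,:,2]>zlo)&(W[:,:,2]<135);P=W[m]
    f=P[(P[:,2]<118)&(abs(P[:,1]-y-7.5)<7)]
    for _ in range(4):
        A=np.c_[f[:,[0,2]],np.ones(len(f))];k=np.linalg.lstsq(A,f[:,1],rcond=None)[0];f=f[abs(A@k-f[:,1])<3]
    print('plate n',len(P),'x',np.percentile(P[:,0],[1,99]).round(1),'zmax',np.percentile(P[:,2],99).round(1),'face slope x,z',k[:2].round(3),'yface@(437,74)',(k@[437,74,1]).round(1),len(f))
E
python3 - <<'E'
from h import *
c=cap('scene','s3.png');W=world(c);plate(W,437,-182)
a=c['img'][:,:,::-1]
cv2.imwrite('pics/s3c.png',cv2.resize(a[100:240,270:470],None,fx=4,fy=4,interpolation=cv2.INTER_CUBIC))
g=np.array([515.9,297.6,109.1]);t=15
Rt=R.from_rotvec(Yp*np.radians(-t)).as_matrix()@toolR(X,-Yp,-Zp)
for b in (100,0): delta(g-Rt[:,2]*(G+b),Rt)
E
```

```text
plate n 753 x [404.5 469. ] zmax 125.7 face slope x,z [ 0.008 -0.002] yface@(437,74) -175.4 523
t(m) [-0.0319  0.6044 -0.057 ] rot(deg) [-32.42 -19.32  20.6 ] | target [405.5 421.5 323.8]
t(m) [ 0.0088  0.5587 -0.1361] rot(deg) [-32.42 -19.32  20.6 ] | target [446.2 375.9 244.7]
```

View pics/s3c.png

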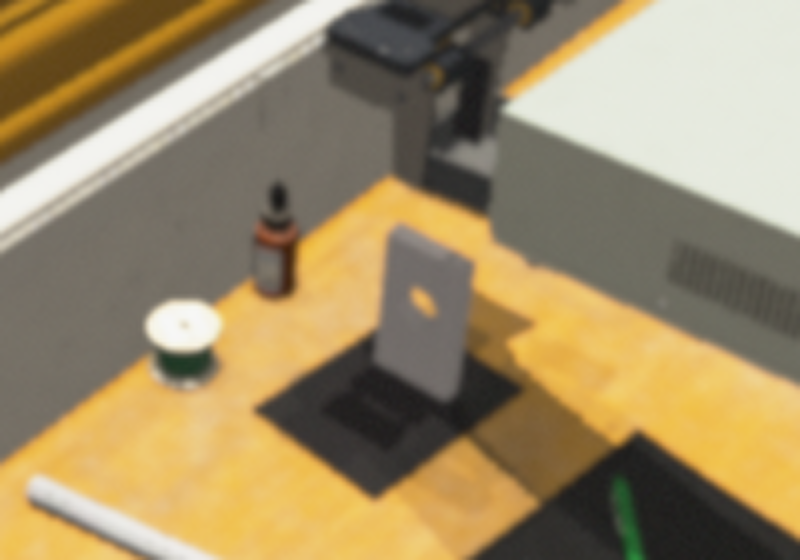

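Call:
servo_tool(
  rows=[
    {"tx": 0,"ty": 0.06,"tz": 0.03,"rx": 0,"ry": 0,"rz": 0,"gripper": 90},
    {"tx": 0,"ty": 0.12,"tz": 0.03,"rx": 0,"ry": 0,"rz": 0,"gripper": 90},
    {"tx": 0,"ty": 0.18,"tz": 0.03,"rx": -4,"ry": -2,"rz": 2.5,"gripper": 90},
    {"tx": 0,"ty": 0.24,"tz": 0.03,"rx": -9,"ry": -5.5,"rz": 5.5,"gripper": 90},
    {"tx": 0,"ty": 0.3,"tz": 0.03,"rx": -16,"ry": -9.5,"rz": 10,"gripper": 90},
    {"tx": 0,"ty": 0.36,"tz": 0.02,"rx": -22,"ry": -13,"rz": 14,"gripper": 90},
    {"tx": 0,"ty": 0.42,"tz": 0,"rx": -28,"ry": -16.5,"rz": 18,"gripper": 90},
    {"tx": -0.01,"ty": 0.48,"tz": 0,"rx": -32.4,"ry": -19.3,"rz": 20.6,"gripper": 90},
    {"tx": -0.02,"ty": 0.54,"tz": -0.02,"rx": -32.4,"ry": -19.3,"rz": 20.6,"gripper": 90},
    {"tx": -0.032,"ty": 0.604,"tz": -0.057,"rx": -32.4,"ry": -19.3,"rz": 20.6,"gripper": 90},
    {"tx": -0.032,"ty": 0.604,"tz": -0.057,"rx": -32.4,"ry": -19.3,"rz": 20.6,"gripper": 90},
    {"tx": -0.032,"ty": 0.604,"tz": -0.057,"rx": -32.4,"ry": -19.3,"rz": 20.6,"gripper": 90},
    {"tx": -0.032,"ty": 0.604,"tz": -0.057,"rx": -32.4,"ry": -19.3,"rz": 20.6,"gripper": 90},
  ],
)

```text
clock: 11.12
position: [405.9, 419.7, 322.8]
tool_rot: [2.498, 0.468, 0.442]
contact_force: [-0.2, 0.4, 1.0]
opening: 0.646
grip_force: 0.0
```

Run:
```python
from h import *
s=manip.read_state();print(s['q'].round(2))
g=np.array([515.9,297.6,109.1]);t=15
Rt=R.from_rotvec(Yp*np.radians(-t)).as_matrix()@toolR(X,-Yp,-Zp)
for b in (100,0): delta(g-Rt[:,2]*(G+b),Rt)
```

```text
[-0.58  0.59 -0.57  1.79  0.94  1.33 -2.79]
t(m) [-0.0004  0.0018  0.0011] rot(deg) [ 0.01 -0.16  0.21] | target [405.5 421.5 323.8]
t(m) [ 0.0403 -0.0438 -0.078 ] rot(deg) [ 0.01 -0.16  0.21] | target [446.2 375.9 244.7]
```

Call:
servo_tool(
  rows=[
    {"tx": 0.02,"ty": -0.022,"tz": -0.039,"rx": 0,"ry": 0,"rz": 0,"gripper": 90},
    {"tx": 0.03,"ty": -0.033,"tz": -0.059,"rx": 0,"ry": 0,"rz": 0,"gripper": 90},
    {"tx": 0.0405,"ty": -0.045,"tz": -0.078,"rx": 0,"ry": 0,"rz": 0,"gripper": 90},
    {"tx": 0.0405,"ty": -0.045,"tz": -0.078,"rx": 0,"ry": 0,"rz": 0,"gripper": 90},
    {"tx": 0.0405,"ty": -0.045,"tz": -0.078,"rx": 0,"ry": 0,"rz": 0,"gripper": 230},
    {"tx": 0.0405,"ty": -0.045,"tz": -0.078,"rx": 0,"ry": 0,"rz": 0,"gripper": 230},
    {"tx": 0.0405,"ty": -0.045,"tz": -0.078,"rx": 0,"ry": 0,"rz": 0,"gripper": 230},
    {"tx": 0.0405,"ty": -0.045,"tz": -0.078,"rx": 0,"ry": 0,"rz": 0,"gripper": 230},
    {"tx": 0.0405,"ty": -0.045,"tz": -0.078,"rx": 0,"ry": 0,"rz": 0,"gripper": 230},
    {"tx": 0.0405,"ty": -0.045,"tz": -0.078,"rx": 0,"ry": 0,"rz": 0,"gripper": 230},
    {"tx": 0.0405,"ty": -0.045,"tz": -0.078,"rx": 0,"ry": 0,"rz": 0,"gripper": 230},
  ],
  force=40,
)

```text
clock: 12.5
position: [446.0, 375.5, 245.1]
tool_rot: [2.496, 0.469, 0.443]
contact_force: [-1.0, -1.7, 5.2]
opening: 0.155
grip_force: 39.9
```

Run:
```python
from h import *
Rv=R.from_euler('y',15,degrees=True).as_matrix()@toolR([1,0,0],[0,-1,0],[0,0,-1])
print(Rv[:,2]) # want body leaning to -x: z tool +x
Rv2=R.from_euler('y',-15,degrees=True).as_matrix()@toolR([1,0,0],[0,-1,0],[0,0,-1])
print(Rv2[:,2])
Rv=Rv2 if Rv2[0,2]>0 else Rv
g=np.array([437,-117.,150]);delta(g-Rv[:,2]*G,Rv)
```

```text
[-0.25881905  0.         -0.96592583]
[ 0.25881905  0.         -0.96592583]
t(m) [-0.0534 -0.4925  0.0704] rot(deg) [ 34.85   4.92 -16.  ] | target [ 392.6 -117.   315.6]
```

Call:
servo_tool(
  rows=[
    {"tx": -0.006,"ty": 0.019,"tz": 0.029,"rx": 0,"ry": 0,"rz": 0,"gripper": 230},
    {"tx": -0.012,"ty": 0.038,"tz": 0.057,"rx": 0,"ry": 0,"rz": 0,"gripper": 230},
    {"tx": -0.02,"ty": 0.038,"tz": 0.1,"rx": 0,"ry": 0,"rz": 0,"gripper": 230},
    {"tx": -0.03,"ty": 0.0,"tz": 0.14,"rx": 0,"ry": 0,"rz": 0,"gripper": 230},
    {"tx": -0.04,"ty": -0.05,"tz": 0.15,"rx": 8,"ry": 1.1,"rz": -3.7,"gripper": 230},
    {"tx": -0.05,"ty": -0.1,"tz": 0.15,"rx": 16,"ry": 2.3,"rz": -7.4,"gripper": 230},
    {"tx": -0.053,"ty": -0.15,"tz": 0.15,"rx": 24,"ry": 3.4,"rz": -11,"gripper": 230},
    {"tx": -0.053,"ty": -0.2,"tz": 0.15,"rx": 34.85,"ry": 4.92,"rz": -16,"gripper": 230},
    {"tx": -0.053,"ty": -0.25,"tz": 0.15,"rx": 34.85,"ry": 4.92,"rz": -16,"gripper": 230},
    {"tx": -0.053,"ty": -0.3,"tz": 0.13,"rx": 34.85,"ry": 4.92,"rz": -16,"gripper": 230},
    {"tx": -0.053,"ty": -0.35,"tz": 0.11,"rx": 34.85,"ry": 4.92,"rz": -16,"gripper": 230},
    {"tx": -0.053,"ty": -0.4,"tz": 0.09,"rx": 34.85,"ry": 4.92,"rz": -16,"gripper": 230},
    {"tx": -0.053,"ty": -0.45,"tz": 0.07,"rx": 34.85,"ry": 4.92,"rz": -16,"gripper": 230},
    {"tx": -0.053,"ty": -0.48,"tz": 0.07,"rx": 34.85,"ry": 4.92,"rz": -16,"gripper": 230},
    {"tx": -0.053,"ty": -0.4925,"tz": 0.07,"rx": 34.85,"ry": 4.92,"rz": -16,"gripper": 230},
    {"tx": -0.053,"ty": -0.4925,"tz": 0.07,"rx": 34.85,"ry": 4.92,"rz": -16,"gripper": 230},
    {"tx": -0.053,"ty": -0.4925,"tz": 0.07,"rx": 34.85,"ry": 4.92,"rz": -16,"gripper": 230},
  ],
)

```text
clock: 14.62
position: [392.4, -115.5, 314.2]
tool_rot: [-3.111, -0.004, -0.408]
contact_force: [-0.7, 0.1, -2.7]
opening: 0.16
grip_force: 40.0
```

Run:
```python
from h import *
c=cap('scene');W=world(c);plate(W,437,-117,25)
m=(abs(W[:,:,0]-437)<45)&(abs(W[:,:,1]+117)<15)&(W[:,:,2]>15)&(W[:,:,2]<150);P=W[m];print(P[:,2].min())
for lo in range(30,150,15):
    q=P[(P[:,2]>=lo)&(P[:,2]<lo+15)]
    if len(q):print(lo,q[:,0].min().round(1),q[:,0].max().round(1),len(q))
for a in range(400,480,10):
    q=P[(P[:,0]>=a)&(P[:,0]<a+10)]
    if len(q):print(a,'zmin',q[:,2].min().round(1))
Rv2=R.from_euler('y',-15,degrees=True).as_matrix()@toolR([1,0,0],[0,-1,0],[0,0,-1])
g=np.array([437,-117.,150]);delta(g-Rv2[:,2]*G,Rv2)
```

```text
plate n 541 x [405.6 469.9] zmax 134.2 face slope x,z [ 0.006 -0.002] yface@(437,74) -107.6 377
43.13059941533814
30 431.2 459.9 3
45 405.6 470.6 90
60 405.4 468.2 95
75 405.6 470.0 90
90 405.7 470.6 119
105 405.9 471.6 76
120 405.4 469.3 66
135 405.8 431.9 55
400 zmin 45.8
410 zmin 45.2
420 zmin 46.2
430 zmin 44.6
440 zmin 46.9
450 zmin 43.1
460 zmin 45.2
470 zmin 50.1
t(m) [ 0.0002 -0.0016  0.0012] rot(deg) [-0.19 -0.02 -0.19] | target [ 392.6 -117.   315.6]
```

Call:
servo_tool(
  rows=[
    {"tx": -0.001,"ty": -0.0015,"tz": -0.02,"rx": 0,"ry": 0,"rz": 0,"gripper": 230},
    {"tx": -0.001,"ty": -0.0015,"tz": -0.033,"rx": 0,"ry": 0,"rz": 0,"gripper": 230},
    {"tx": -0.001,"ty": -0.0015,"tz": -0.037,"rx": 0,"ry": 0,"rz": 0,"gripper": 230},
    {"tx": -0.001,"ty": -0.0015,"tz": -0.038,"rx": 0,"ry": 0,"rz": 0,"gripper": 230},
    {"tx": -0.001,"ty": -0.0015,"tz": -0.038,"rx": 0,"ry": 0,"rz": 0,"gripper": 230},
    {"tx": -0.001,"ty": -0.0015,"tz": -0.0385,"rx": 0,"ry": 0,"rz": 0,"gripper": 230},
  ],
)

```text
clock: 15.42
position: [391.8, -117.8, 276.3]
tool_rot: [-3.111, -0.002, -0.411]
contact_force: [-0.5, -0.1, -3.3]
opening: 0.16
grip_force: 40.0
```

Call:
servo_tool(
  rows=[
    {"tx": 0,"ty": 0,"tz": -0.0005,"rx": 0,"ry": 0,"rz": 0,"gripper": 230},
    {"tx": 0,"ty": 0,"tz": -0.001,"rx": 0,"ry": 0,"rz": 0,"gripper": 230},
    {"tx": 0,"ty": 0,"tz": -0.001,"rx": 0,"ry": 0,"rz": 0,"gripper": 230},
  ],
)

```text
clock: 15.8
position: [391.6, -117.8, 274.9]
tool_rot: [-3.111, -0.002, -0.41]
contact_force: [0.4, -0.3, -2.7]
opening: 0.159
grip_force: 40.0
```

Call:
servo_tool(
  rows=[
    {"tx": 0,"ty": 0,"tz": -0.0005,"rx": 0,"ry": 0,"rz": 0,"gripper": 230},
    {"tx": 0,"ty": 0,"tz": -0.001,"rx": 0,"ry": 0,"rz": 0,"gripper": 230},
    {"tx": 0,"ty": 0,"tz": -0.001,"rx": 0,"ry": 0,"rz": 0,"gripper": 230},
  ],
)

```text
clock: 16.18
position: [391.5, -117.8, 273.8]
tool_rot: [-3.111, -0.002, -0.409]
contact_force: [0.5, 0.3, -3.7]
opening: 0.161
grip_force: 40.0
```

Call:
servo_tool(
  rows=[
    {"tx": 0,"ty": 0,"tz": -0.0005,"rx": 0,"ry": 0,"rz": 0,"gripper": 230},
    {"tx": 0,"ty": 0,"tz": -0.001,"rx": 0,"ry": 0,"rz": 0,"gripper": 230},
    {"tx": 0,"ty": 0,"tz": -0.001,"rx": 0,"ry": 0,"rz": 0,"gripper": 230},
  ],
)

```text
clock: 16.55
position: [391.8, -117.7, 273.5]
tool_rot: [-3.112, -0.002, -0.411]
contact_force: [-2.3, 1.0, 6.0]
opening: 0.158
grip_force: 40.0
```

Call:
servo_tool(
  rows=[
    {"tx": 0,"ty": 0,"tz": 0.0005,"rx": 0,"ry": 0,"rz": 0,"gripper": 230},
    {"tx": 0,"ty": 0,"tz": 0.0005,"rx": 0,"ry": 0,"rz": 0,"gripper": 190},
    {"tx": 0,"ty": 0,"tz": 0.0005,"rx": 0,"ry": 0,"rz": 0,"gripper": 170},
    {"tx": 0,"ty": 0,"tz": 0.0005,"rx": 0,"ry": 0,"rz": 0,"gripper": 150},
    {"tx": 0,"ty": 0,"tz": 0.0005,"rx": 0,"ry": 0,"rz": 0,"gripper": 150},
    {"tx": 0,"ty": 0,"tz": 0.0005,"rx": 0,"ry": 0,"rz": 0,"gripper": 150},
    {"tx": 0,"ty": 0,"tz": 0.02,"rx": 0,"ry": 0,"rz": 0,"gripper": 150},
    {"tx": 0,"ty": 0,"tz": 0.05,"rx": 0,"ry": 0,"rz": 0,"gripper": 150},
    {"tx": 0,"ty": 0,"tz": 0.1,"rx": 0,"ry": 0,"rz": 0,"gripper": 120},
    {"tx": 0,"ty": 0,"tz": 0.1,"rx": 0,"ry": 0,"rz": 0,"gripper": 120},
  ],
)

```text
clock: 17.8
position: [392.7, -118.0, 376.1]
tool_rot: [3.113, 0.002, 0.421]
contact_force: [-0.0, -0.9, -0.5]
opening: 0.526
grip_force: 0.0
```

Run:
```python
from h import *
c=cap('scene');W=world(c);plate(W,437,-182);plate(W,437,-117)
s=manip.read_state();print(s['q'].round(2))
# spindle via depth (scene) 
hsv=cv2.cvtColor(c['img'],cv2.COLOR_RGB2HSV)
m=(abs(W[:,:,0]-477)<100)&(abs(W[:,:,1]-69)<32)&(W[:,:,2]>5)&(W[:,:,2]<30)&(hsv[:,:,1]<70)
P=W[m];print(len(P),P[:,2].max());r=cv2.minAreaRect(P[:,:2].astype(np.float32));print(r)
```

```text
plate n 600 x [404.4 468.9] zmax 126.1 face slope x,z [0.006 0.001] yface@(437,74) -175.5 381
plate n 775 x [404.9 469.2] zmax 125.4 face slope x,z [0.007 0.   ] yface@(437,74) -109.7 529
[ 0.66  0.07 -0.44  2.24 -0.05  0.58 -1.3 ]
419 22.299222189031738
((475.8726806640625, 67.82319641113281), (169.9364471435547, 21.631311416625977), 10.350320816040039)
```

Run:
```python
from h import *
def down(yaw):
    a=np.radians(yaw);return toolR([np.cos(a),np.sin(a),0],[np.sin(a),-np.cos(a),0],[0,0,-1])
delta(np.array([410.2,56.5,350]),down(100))
d=(R.from_matrix(down(190.1))*R.from_matrix(down(100)).inv()).as_rotvec();print(np.degrees(d))
```

```text
t(m) [ 0.0183  0.1745 -0.0242] rot(deg) [-13.3   11.05  99.29] | target [410.2  56.5 350. ]
[ 0.   0.  90.1]
```

Call:
servo_tool(
  rows=[
    {"tx": 0,"ty": 0.05,"tz": 0.03,"rx": -1.33,"ry": 1.1,"rz": 9.9,"gripper": 140},
    {"tx": 0,"ty": 0.1,"tz": 0.03,"rx": -2.66,"ry": 2.2,"rz": 19.9,"gripper": 140},
    {"tx": 0.01,"ty": 0.15,"tz": 0.03,"rx": -4,"ry": 3.3,"rz": 29.8,"gripper": 140},
    {"tx": 0.018,"ty": 0.1745,"tz": 0,"rx": -5.3,"ry": 4.4,"rz": 39.7,"gripper": 140},
    {"tx": 0.018,"ty": 0.1745,"tz": 0,"rx": -6.65,"ry": 5.5,"rz": 49.6,"gripper": 140},
    {"tx": 0.018,"ty": 0.1745,"tz": 0,"rx": -8,"ry": 6.6,"rz": 59.6,"gripper": 140},
    {"tx": 0.018,"ty": 0.1745,"tz": -0.024,"rx": -9.3,"ry": 7.7,"rz": 69.5,"gripper": 140},
    {"tx": 0.018,"ty": 0.1745,"tz": -0.024,"rx": -10.6,"ry": 8.8,"rz": 79.4,"gripper": 140},
    {"tx": 0.018,"ty": 0.1745,"tz": -0.024,"rx": -12,"ry": 9.9,"rz": 89.4,"gripper": 140},
    {"tx": 0.018,"ty": 0.1745,"tz": -0.024,"rx": -13.3,"ry": 11.05,"rz": 99.3,"gripper": 140},
    {"tx": 0.018,"ty": 0.1745,"tz": -0.024,"rx": -13.3,"ry": 11.05,"rz": 99.3,"gripper": 140},
  ],
)

```text
clock: 19.23
position: [409.2, 56.7, 347.7]
tool_rot: [-2.02, -2.404, 0.007]
contact_force: [0.4, 0.0, 0.0]
opening: 0.448
grip_force: 0.0
```

Call:
servo_tool(
  rows=[
    {"tx": 0,"ty": 0,"tz": 0,"rx": 0,"ry": 0,"rz": 10,"gripper": 140},
    {"tx": 0,"ty": 0,"tz": 0,"rx": 0,"ry": 0,"rz": 20,"gripper": 140},
    {"tx": 0,"ty": 0,"tz": 0,"rx": 0,"ry": 0,"rz": 30,"gripper": 140},
    {"tx": 0,"ty": 0,"tz": 0,"rx": 0,"ry": 0,"rz": 40,"gripper": 140},
    {"tx": 0,"ty": 0,"tz": 0,"rx": 0,"ry": 0,"rz": 50,"gripper": 140},
    {"tx": 0,"ty": 0,"tz": 0,"rx": 0,"ry": 0,"rz": 60,"gripper": 140},
    {"tx": 0,"ty": 0,"tz": 0,"rx": 0,"ry": 0,"rz": 70,"gripper": 140},
    {"tx": 0,"ty": 0,"tz": 0,"rx": 0,"ry": 0,"rz": 80,"gripper": 140},
    {"tx": 0,"ty": 0,"tz": 0,"rx": 0,"ry": 0,"rz": 90,"gripper": 140},
    {"tx": 0,"ty": 0,"tz": 0,"rx": 0,"ry": 0,"rz": 90,"gripper": 140},
    {"tx": 0,"ty": 0,"tz": 0,"rx": 0,"ry": 0,"rz": 90,"gripper": 140},
  ],
)

```text
clock: 20.6
position: [409.4, 56.6, 348.6]
tool_rot: [-0.267, 3.127, -0.002]
contact_force: [-0.7, 0.0, 0.8]
opening: 0.449
grip_force: 0.0
```

Run:
```python
from h import *
def down(yaw):
    a=np.radians(yaw);return toolR([np.cos(a),np.sin(a),0],[np.sin(a),-np.cos(a),0],[0,0,-1])
print(manip.read_state()['q'].round(2))
delta(np.array([410.2,56.5,193.5]),down(190.1))
```

```text
[ 0.77  0.36 -1.13  2.15  0.44  0.87  1.12]
t(m) [ 8.000e-04 -1.000e-04 -1.551e-01] rot(deg) [0.07 0.18 0.34] | target [410.2  56.5 193.5]
```

Call:
servo_tool(
  rows=[
    {"tx": 0.001,"ty": 0,"tz": -0.05,"rx": 0,"ry": 0,"rz": 0.3,"gripper": 140},
    {"tx": 0.001,"ty": 0,"tz": -0.1,"rx": 0,"ry": 0,"rz": 0.3,"gripper": 140},
    {"tx": 0.001,"ty": 0,"tz": -0.14,"rx": 0,"ry": 0,"rz": 0.3,"gripper": 140},
    {"tx": 0.001,"ty": 0,"tz": -0.15,"rx": 0,"ry": 0,"rz": 0.3,"gripper": 140},
    {"tx": 0.001,"ty": 0,"tz": -0.154,"rx": 0,"ry": 0,"rz": 0.3,"gripper": 140},
    {"tx": 0.001,"ty": 0,"tz": -0.154,"rx": 0,"ry": 0,"rz": 0.3,"gripper": 235},
    {"tx": 0.001,"ty": 0,"tz": -0.154,"rx": 0,"ry": 0,"rz": 0.3,"gripper": 235},
    {"tx": 0.001,"ty": 0,"tz": -0.154,"rx": 0,"ry": 0,"rz": 0.3,"gripper": 235},
    {"tx": 0.001,"ty": 0,"tz": -0.154,"rx": 0,"ry": 0,"rz": 0.3,"gripper": 235},
    {"tx": 0.001,"ty": 0,"tz": -0.154,"rx": 0,"ry": 0,"rz": 0.3,"gripper": 235},
    {"tx": 0.001,"ty": 0,"tz": -0.154,"rx": 0,"ry": 0,"rz": 0.3,"gripper": 235},
  ],
  force=50,
)

```text
clock: 21.98
position: [411.0, 56.7, 195.7]
tool_rot: [-0.281, 3.124, -0.004]
contact_force: [-0.2, -1.6, 7.3]
opening: 0.188
grip_force: 49.9
```

Call:
servo_tool(
  rows=[
    {"tx": 0,"ty": 0,"tz": 0.05,"rx": 0,"ry": 0,"rz": 0,"gripper": 235},
    {"tx": -0.01,"ty": 0.01,"tz": 0.1,"rx": 0,"ry": 0,"rz": 0,"gripper": 235},
    {"tx": -0.03,"ty": 0.03,"tz": 0.13,"rx": 0,"ry": 0,"rz": -9,"gripper": 235},
    {"tx": -0.03,"ty": 0.05,"tz": 0.13,"rx": 0,"ry": 0,"rz": -18,"gripper": 235},
    {"tx": -0.03,"ty": 0.06,"tz": 0.13,"rx": 0,"ry": 0,"rz": -27,"gripper": 235},
    {"tx": -0.03,"ty": 0.06,"tz": 0.13,"rx": 0,"ry": 0,"rz": -36,"gripper": 235},
    {"tx": -0.03,"ty": 0.06,"tz": 0.13,"rx": 0,"ry": 0,"rz": -45,"gripper": 235},
    {"tx": -0.03,"ty": 0.06,"tz": 0.13,"rx": 0,"ry": 0,"rz": -54,"gripper": 235},
    {"tx": -0.03,"ty": 0.06,"tz": 0.13,"rx": 0,"ry": 0,"rz": -63,"gripper": 235},
    {"tx": -0.02,"ty": 0.06,"tz": 0.12,"rx": 0,"ry": 0,"rz": -72,"gripper": 235},
    {"tx": 0,"ty": 0.06,"tz": 0.11,"rx": 0,"ry": 0,"rz": -81,"gripper": 235},
    {"tx": 0.015,"ty": 0.06,"tz": 0.1,"rx": 0,"ry": 0,"rz": -90,"gripper": 235},
    {"tx": 0.026,"ty": 0.06,"tz": 0.09,"rx": 0,"ry": 0,"rz": -100,"gripper": 235},
    {"tx": 0.026,"ty": 0.06,"tz": 0.08,"rx": 0,"ry": 0,"rz": -100.2,"gripper": 235},
    {"tx": 0.026,"ty": 0.06,"tz": 0.065,"rx": 0,"ry": 0,"rz": -100.2,"gripper": 235},
    {"tx": 0.026,"ty": 0.06,"tz": 0.065,"rx": 0,"ry": 0,"rz": -100.2,"gripper": 235},
    {"tx": 0.026,"ty": 0.06,"tz": 0.065,"rx": 0,"ry": 0,"rz": -100.2,"gripper": 235},
  ],
)

```text
clock: 24.1
position: [436.4, 116.8, 259.9]
tool_rot: [2.218, 2.224, -0.006]
contact_force: [-0.2, -0.7, -0.7]
opening: 0.186
grip_force: 50.0
```

Run:
```python
from h import *
import pickle
s=manip.read_state();print(s['q'].round(2),s['position'],s['tool_rot'])
for n in('scene','top'):
    c=cap(n);W=world(c);pickle.dump(c,open(n+'4.pkl','wb'))
    m=(abs(W[:,:,0]-437)<25)&(W[:,:,1]<60)&(W[:,:,1]>-75)&(W[:,:,2]>45)&(W[:,:,2]<110)
    P=W[m];print(n,len(P))
    u=np.linalg.svd(P-P.mean(0),full_matrices=False)[2][0];print(P.mean(0).round(1),(u/u[1]).round(4),P.min(0).round(1),P.max(0).round(1))
    for lo in range(-75,60,20):
        q=P[(P[:,1]>=lo)&(P[:,1]<lo+20)];
        if len(q):print(lo,'x',q[:,0].min().round(1),q[:,0].max().round(1),'ztop',np.percentile(q[:,2],95).round(1))
    if n=='scene': plate(W,437,-117);a=c['img'][:,:,::-1];cv2.imwrite('pics/s4.png',cv2.resize(a[120:270,270:470],None,fx=4,fy=4,interpolation=cv2.INTER_CUBIC))
    else: cv2.imwrite('pics/t4.png',c['img'][:,:,::-1])
```

```text
[ 0.16  0.44 -0.58  2.15  0.4   0.66 -0.7 ] [436.39417075 116.77762942 259.94058348] [ 2.2176977   2.22429568 -0.00633403]
scene 60
[433.8 -21.3  78.3] [0.1916 1.     0.1597] [427.3 -34.6  65.9] [445.1  -6.9  84.3]
-35 x 427.3 445.1 ztop 82.0
-15 x 428.4 444.3 ztop 82.8
plate n 778 x [404.8 468.8] zmax 124.9 face slope x,z [ 0.015 -0.002] yface@(437,74) -109.6 537
top 386
[436.9  13.5  78.7] [-0.0088  1.      0.0148] [428.1 -32.   68.9] [446.4  59.9  87.2]
-35 x 428.7 445.8 ztop 81.8
-15 x 429.0 446.4 ztop 82.1
5 x 429.6 444.7 ztop 82.8
25 x 428.1 445.1 ztop 82.8
45 x 428.5 445.8 ztop 83.9
```

View pics/s4.png

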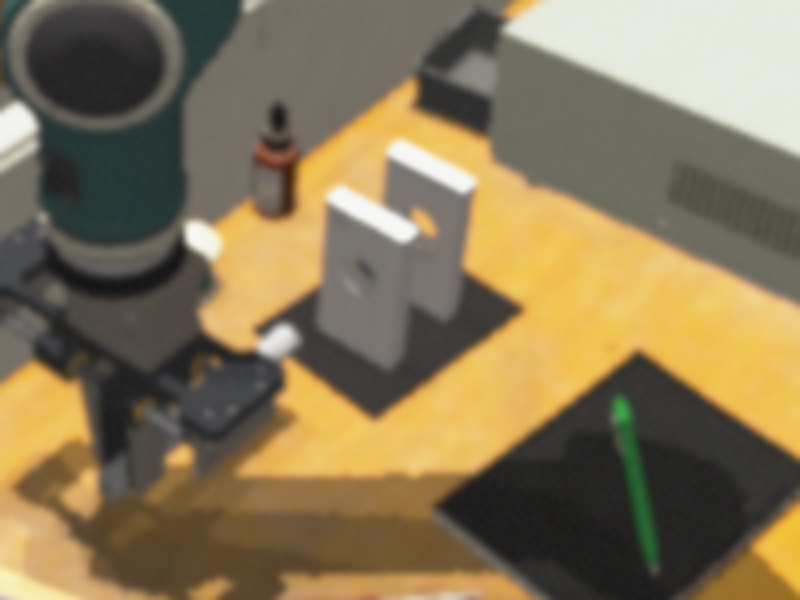

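Run:
```python
from h import *
import pickle
c=pickle.load(open('top4.pkl','rb'));W=world(c)
for y in(-117,-183):
    m=(abs(W[:,:,0]-437)<50)&(abs(W[:,:,1]-y)<12)&(W[:,:,2]>115)&(W[:,:,2]<135);P=W[m]
    if len(P): print(len(P),P.min(0).round(1),P.max(0).round(1),np.median(P,0).round(1))
c=pickle.load(open('scene4.pkl','rb'));W=world(c);h=[]
# hole of left plate in scene: dark/recessed pixels inside face
m=(abs(W[:,:,1]+109.6)<2.5)&(abs(W[:,:,0]-437)<33)&(W[:,:,2]>8)&(W[:,:,2]<122)
k=m.astype(np.uint8);k=cv2.morphologyEx(k,cv2.MORPH_CLOSE,np.ones((2,2)))
cn,hi=cv2.findContours(k,cv2.RETR_CCOMP,2)
Rm=cv2.Rodrigues(np.array(c['rvec'],float))[0];C=-Rm.T@np.array(c['tvec']).reshape(3)
for i,q in enumerate(cn):
    if hi[0][i][3]>=0 and cv2.contourArea(q)>15:
        q=q[:,0].astype(float);v=np.c_[(q[:,0]-c['cx'])/c['fx'],(q[:,1]-c['cy'])/c['fy'],np.ones(len(q))]@Rm
        Q=C+v*((-109.6-C[1])/v[:,1])[:,None];print('hole',Q.min(0).round(1),Q.max(0).round(1),(Q.min(0)/2+Q.max(0)/2).round(1))
```

```text
251 [ 405.8 -123.3  115.8] [ 468.9 -107.8  127.4] [ 436.1 -115.4  122.7]
258 [ 406.  -189.4  115.9] [ 468.7 -173.5  128.9] [ 438.  -181.   122.7]
hole [ 418.2 -109.6   58.7] [ 449.5 -109.6   89.9] [ 433.8 -109.6   74.3]
```

Call:
servo_tool(
  rows=[
    {"tx": 0,"ty": -0.03,"tz": 0,"rx": 0,"ry": 0,"rz": 0,"gripper": 235},
    {"tx": 0,"ty": -0.055,"tz": 0,"rx": 0,"ry": 0,"rz": 0,"gripper": 235},
    {"tx": 0,"ty": -0.068,"tz": 0,"rx": 0,"ry": 0,"rz": 0,"gripper": 235},
    {"tx": 0,"ty": -0.08,"tz": 0,"rx": 0,"ry": 0,"rz": 0,"gripper": 235},
    {"tx": 0,"ty": -0.09,"tz": 0,"rx": 0,"ry": 0,"rz": 0,"gripper": 235},
    {"tx": 0,"ty": -0.1,"tz": 0,"rx": 0,"ry": 0,"rz": 0,"gripper": 235},
    {"tx": 0,"ty": -0.11,"tz": 0,"rx": 0,"ry": 0,"rz": 0,"gripper": 235},
    {"tx": 0,"ty": -0.11,"tz": 0,"rx": 0,"ry": 0,"rz": 0,"gripper": 235},
  ],
)

```text
clock: 25.2
position: [436.6, 6.0, 259.8]
tool_rot: [2.22, 2.222, -0.007]
contact_force: [-0.4, -0.2, -2.1]
opening: 0.188
grip_force: 50.0
```

Run:
```python
from h import *
for n in ('scene','top'):
    c=cap(n);W=world(c);plate(W,437,-183);plate(W,437,-117)
    m=(abs(W[:,:,0]-437)<25)&(W[:,:,1]<-124)&(W[:,:,1]>-172)&(W[:,:,2]>45)&(W[:,:,2]<100);P=W[m]
    m2=(abs(W[:,:,0]-437)<25)&(W[:,:,1]<-50)&(W[:,:,1]>-106)&(W[:,:,2]>45)&(W[:,:,2]<100);P2=W[m2]
    for Q in(P,P2):
        if len(Q): print(n,len(Q),Q.min(0).round(1),Q.max(0).round(1))
```

```text
plate n 600 x [404.6 468.8] zmax 125.3 face slope x,z [0.001 0.003] yface@(437,74) -175.5 381
plate n 321 x [404.4 466.8] zmax 126.9 face slope x,z [ 0.011 -0.008] yface@(437,74) -109.8 132
scene 2 [ 412.6 -171.7   68.5] [ 450.8 -170.5   96.4]
scene 10 [428.9 -64.6  74.3] [444.  -52.3  82.8]
plate n 521 x [405.6 468.6] zmax 126.3 face slope x,z [0.002 0.001] yface@(437,74) -174.2 259
plate n 511 x [405.9 468.3] zmax 126.4 face slope x,z [0.006 0.001] yface@(437,74) -108.2 144
top 61 [ 427.9 -142.9   70.9] [ 445.1 -129.6   84. ]
top 101 [ 428.8 -105.3   71.2] [446.2 -78.1  84.4]
```

Call:
servo_tool(
  rows=[
    {"tx": 0,"ty": -0.01,"tz": 0,"rx": 0,"ry": 0,"rz": 0,"gripper": 235},
    {"tx": 0,"ty": -0.02,"tz": 0,"rx": 0,"ry": 0,"rz": 0,"gripper": 235},
    {"tx": 0,"ty": -0.03,"tz": 0,"rx": 0,"ry": 0,"rz": 0,"gripper": 235},
    {"tx": 0,"ty": -0.04,"tz": 0,"rx": 0,"ry": 0,"rz": 0,"gripper": 235},
    {"tx": 0,"ty": -0.05,"tz": 0,"rx": 0,"ry": 0,"rz": 0,"gripper": 235},
    {"tx": 0,"ty": -0.06,"tz": 0,"rx": 0,"ry": 0,"rz": 0,"gripper": 235},
    {"tx": 0,"ty": -0.07,"tz": 0,"rx": 0,"ry": 0,"rz": 0,"gripper": 235},
    {"tx": 0,"ty": -0.08,"tz": 0,"rx": 0,"ry": 0,"rz": 0,"gripper": 235},
    {"tx": 0,"ty": -0.088,"tz": 0,"rx": 0,"ry": 0,"rz": 0,"gripper": 235},
    {"tx": 0,"ty": -0.088,"tz": 0,"rx": 0,"ry": 0,"rz": 0,"gripper": 235},
    {"tx": 0,"ty": -0.088,"tz": 0,"rx": 0,"ry": 0,"rz": 0,"gripper": 235},
  ],
)

```text
clock: 26.68
position: [436.6, -81.0, 259.9]
tool_rot: [2.218, 2.223, -0.006]
contact_force: [0.1, -0.5, -1.2]
opening: 0.188
grip_force: 50.0
```

Run:
```python
from h import *
for n in ('scene','top'):
    c=cap(n);W=world(c);plate(W,437,-183);plate(W,437,-117)
    for a,b in((-172,-126),(-240,-192)):
        m=(abs(W[:,:,0]-437)<25)&(W[:,:,1]<b)&(W[:,:,1]>a)&(W[:,:,2]>45)&(W[:,:,2]<100);Q=W[m]
        if len(Q): print(n,len(Q),Q.min(0).round(1),Q.max(0).round(1))
```

```text
plate n 123 x [404.3 446.1] zmax 124.8 face slope x,z [ 0.019 -0.004] yface@(437,74) -175.4 80
plate n 342 x [404.6 458.3] zmax 124.4 face slope x,z [0.032 0.004] yface@(437,74) -109.4 253
scene 2 [ 427.7 -164.4   72. ] [ 429.1 -162.7   73.8]
plate n 10 x [432.6 445.3] zmax 82.6 face slope x,z [0. 0.] yface@(437,74) 0.0 0Traceback (most recent call last):
  File "<stdin>", line 3, in <module>
  File "h.py", line 27, in plate
    print('plate n',len(P),'x',np.percentile(P[:,0],[1,99]).round(1),'zmax',np.percentile(P[:,2],99).round(1),'face slope x,z',k[:2].round(3),'yface@(437,74)',(k@[437,74,1]).round(1),len(f))
                               ~~~~~~~~~~~~~^^^^^^^^^^^^^^^
    return _quantile_unchecked(
        a, q, axis, out, overwrite_input, method, keepdims, weights)
    return _ureduce(a,
                    func=_quantile_ureduce_func,
    ...<5 lines>...
                    overwrite_input=overwrite_input,
                    method=method)
    r = func(a, **kwargs)
    result = _quantile(arr,
                       quantiles=q,
    ...<2 lines>...
                       out=out,
                       weights=wgt)
    slices_having_nans = np.isnan(arr[-1, ...])
                                  ~~~^^^^^^^^^
IndexError: index -1 is out of bounds for axis 0 with size 0
```

Call:
servo_tool(
  rows=[
    {"tx": 0,"ty": 0,"tz": -0.0015,"rx": 0,"ry": 0,"rz": 0,"gripper": 235},
    {"tx": 0,"ty": 0,"tz": -0.003,"rx": 0,"ry": 0,"rz": 0,"gripper": 235},
    {"tx": 0,"ty": 0,"tz": -0.004,"rx": 0,"ry": 0,"rz": 0,"gripper": 235},
    {"tx": 0,"ty": 0,"tz": -0.004,"rx": 0,"ry": 0,"rz": 0,"gripper": 235},
  ],
)

```text
clock: 27.28
position: [436.6, -81.2, 255.8]
tool_rot: [2.219, 2.223, -0.006]
contact_force: [-0.1, 0.6, -0.8]
opening: 0.187
grip_force: 50.0
```

Call:
servo_tool(
  rows=[
    {"tx": 0,"ty": 0,"tz": -0.0007,"rx": 0,"ry": 0,"rz": 0,"gripper": 235},
    {"tx": 0,"ty": 0,"tz": -0.0007,"rx": 0,"ry": 0,"rz": 0,"gripper": 195},
    {"tx": 0,"ty": 0,"tz": -0.0007,"rx": 0,"ry": 0,"rz": 0,"gripper": 180},
    {"tx": 0,"ty": 0,"tz": -0.0007,"rx": 0,"ry": 0,"rz": 0,"gripper": 150},
    {"tx": 0,"ty": 0,"tz": -0.0007,"rx": 0,"ry": 0,"rz": 0,"gripper": 120},
    {"tx": 0,"ty": 0,"tz": -0.0007,"rx": 0,"ry": 0,"rz": 0,"gripper": 120},
    {"tx": 0,"ty": 0,"tz": 0.015,"rx": 0,"ry": 0,"rz": 0,"gripper": 120},
    {"tx": 0,"ty": 0,"tz": 0.04,"rx": 0,"ry": 0,"rz": 0,"gripper": 120},
    {"tx": 0,"ty": 0.03,"tz": 0.09,"rx": 0,"ry": 0,"rz": 0,"gripper": 120},
    {"tx": 0,"ty": 0.08,"tz": 0.12,"rx": 0,"ry": 0,"rz": 0,"gripper": 120},
    {"tx": 0,"ty": 0.14,"tz": 0.12,"rx": 0,"ry": 0,"rz": 0,"gripper": 120},
    {"tx": 0,"ty": 0.2,"tz": 0.12,"rx": 0,"ry": 0,"rz": 0,"gripper": 120},
    {"tx": 0,"ty": 0.25,"tz": 0.12,"rx": 0,"ry": 0,"rz": 0,"gripper": 120},
    {"tx": 0,"ty": 0.25,"tz": 0.12,"rx": 0,"ry": 0,"rz": 0,"gripper": 120},
  ],
)

```text
clock: 29.02
position: [435.6, 172.7, 377.2]
tool_rot: [2.211, 2.232, -0.002]
contact_force: [-0.5, -0.8, -0.5]
opening: 0.527
grip_force: 0.0
```

Run:
```python
from h import *
for n in ('scene','top'):
    c=cap(n);W=world(c)
    if n=='scene': cv2.imwrite('pics/s5.png',cv2.resize(c['img'][120:270,270:470,::-1],None,fx=4,fy=4,interpolation=cv2.INTER_CUBIC)); plate(W,437,-183);plate(W,437,-117)
    for a,b in((-105,-50),(-172,-126),(-250,-194)):
        m=(abs(W[:,:,0]-437)<25)&(W[:,:,1]<b)&(W[:,:,1]>a)&(W[:,:,2]>45)&(W[:,:,2]<100);Q=W[m]
        if len(Q): print(n,len(Q),Q.min(0).round(1),Q.max(0).round(1))
```

```text
plate n 616 x [404.6 468.5] zmax 125.6 face slope x,z [ 0.007 -0.004] yface@(437,74) -175.5 385
plate n 728 x [405.  469.1] zmax 125.4 face slope x,z [0.004 0.004] yface@(437,74) -109.7 456
scene 113 [ 427.4 -104.7   59.1] [446.8 -59.6  79.8]
scene 10 [ 428.6 -171.4   62.3] [ 438.2 -164.3   78.5]
scene 1 [ 429.8 -233.8   65.4] [ 429.8 -233.8   65.4]
top 181 [ 428.4 -105.    61.9] [446.5 -60.8  79.7]
top 174 [ 428.1 -171.6   61.7] [ 445.4 -130.1   79.6]
top 135 [ 428.3 -230.    68.6] [ 445.8 -199.1   80.2]
```

View pics/s5.png

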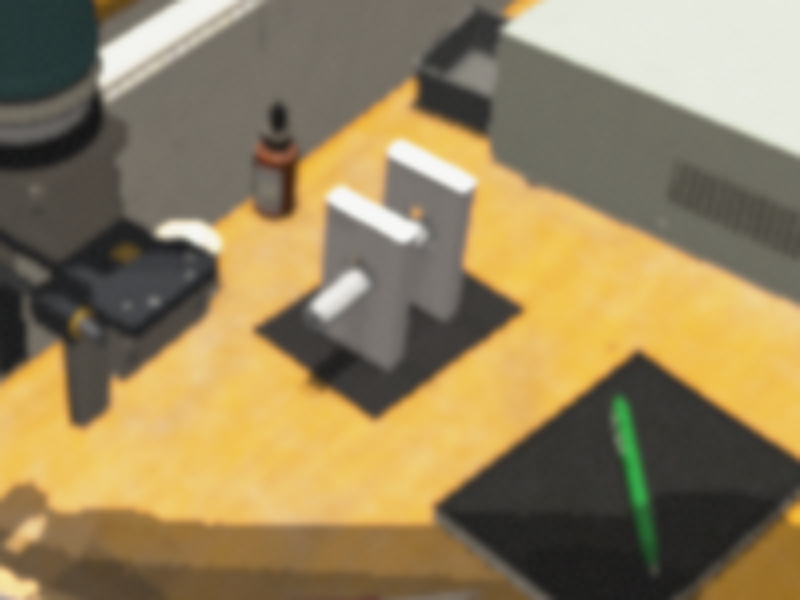

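The picture shows both plates standing, with the spindle resting through both holes (front end at about (325,305)) and the gripper clear of everything. I'm handing the job in.

```bash
python3 -c "
from plant import manip
print(manip.finish_job())"
```

```text
the job is handed in; nothing more can be done
None
```

The job is handed in with no verdict returned; in my last pictures both drilled plates stand upright on the mat about 66 mm apart (centre to centre), the spindle lies through both holes with about 45 mm out at each end, the blank was left alone in the rack, and nothing touched the bottle or spool.

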